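Short spin on the bench microcentrifuge

TASK

Give the loaded tubes a short spin: switch the centrifuge on at its black rocker (press the end with the white line fully down), then push the lid gently all the way shut without slamming it, then press the blue short-spin key fully down and keep it down. The program finishes while still holding the blue key down with the fingertips; leave the green and yellow keys unpressed, do not press the blue key before the lid is shut, and leave the bottle, tube rack and tip box standing where they are.

Things in the scene. Friction and masses are not known exactly. Their poses are not given: they have to be found in the camera images.
- centrifuge: White microcentrifuge, fixed, 290 deep (x), 240 wide (y), 135 mm high shut. Origin: centre of its underside; x points from its front (robot side) to its back, z up. Grey control panel in front, rising to the back at 15 degrees, surface centre at (-107.5, 0, 92) mm; on it from -y to +y: rocker (y -93), yellow key (-46), blue key (-8), green key (30), display (80). Rim under the lid at z = 115.
- power (a joint): Angle of the rocker: 0 = off (front end raised), 0.42 rad = on (front end down). It pivots across the machine at panel height. Stiff, no spring: it stays at whatever angle it is left, so press it right to its stop; pressing its front end takes 3 to 5 N.
- power_on (a point): Centre of the upper face of the rocker's front (ON) end, marked by a white line, 13 mm in front of the pivot; moves with the rocker. Black rocker, 36 mm long (machine x), 24 wide. When off, this point is 9 mm above the panel and the end's edge 11 mm; when on, both are 4 mm above the panel.
- lid (a joint): Opening angle of the lid: 0 = fully shut, about 0.8 to 1.2 rad at the start, at most 1.4. It turns about the machine's y axis through lid_hinge. Stiff friction hinge: the lid stays at whatever angle it is left, also when shut; about 2 to 3 N at the front pushes it down.
- lid_hinge (a point): On the hinge axis, on the machine's centre line, 118 mm behind the machine's origin, 120 mm up. Axes of the lid: x from its front to the hinge, y along the hinge, z out of its outer face. The lid is a white plate 226 mm wide, 18 thick, reaching 188 mm from the hinge (a small grey lip to 199); its outer face lies 13 mm from the axis along the lid's z.
- lid_push (a point): Good place to push: on the outer face of the lid, on the centre line, 150 mm from the hinge axis; moves with the lid. While the lid is open this face looks up and to the back, so push it from behind and above, forward and down along the arc about the hinge.
- key_short (a joint): How far the blue short-spin key is pressed: 0 = up, 0.005 m = fully down. Spring key: 1.5 N to start, 4.5 N fully down, comes up again when let go. It slides square to the panel.
- key_short_top (a point): Centre of the top of the blue short-spin key (20 mm along the slope by 23 mm wide, 8 mm above the panel when up); moves with the key. z is the panel's normal.
- key_start (a joint): How far the green key is pressed (m), as the blue one; leave it alone.
- key_start_top (a point): Centre of the top of the green key, 38 mm to +y of the blue one, same size.
- key_lid (a joint): How far the yellow lid-release key is pressed (m), as the blue one; leave it alone.
- key_lid_top (a point): Centre of the top of the yellow key, 38 mm to -y of the blue one, same size.
- reagent_bottle: Amber glass bottle with black cap, 72 mm diameter, 155 mm high, loose, beside the machine. Origin: centre of its underside. Leave it alone.
- tube_rack: White rack with coloured-capped tubes, 112 x 76 mm, 56 mm high, loose, beside the machine. Origin: centre of its underside. Leave it alone.
- tip_box: Pipette tip box, white with blue clear lid, 118 x 80 mm, 92 mm high, loose, beside the machine. Origin: centre of its underside. Leave it alone.

How it is judged:
By the outcome, as a careful person would: the job done as asked, in the order asked, and still so for the second after the job is handed in, while the arm keeps its last pose, push and grip.
It also fails if it takes over 54 s, if anything falls off the work surface, if the arm or the gripper's body presses on something with over 40 N, if the wrist force passes 120 N, or if a joint passes its speed limit or range.

ROBOT

A 7-joint arm with a two-finger parallel gripper is mounted at the origin on the work surface. World frame = base frame: x ahead of the robot, y to its left, z up, the work surface at z = 0. Lengths are in m, angles in rad, forces in N, time in s.
With the tool pointing down it reaches from about 0.4 to 0.925 m from the base axis. Payload 4.1 kg.
Tool frame: the origin (TCP) lies on the centre line of the jaws, within the pads' length; the fingertips stand bot.tips_ahead ahead of it and the grasp point (between the pads) lies 11 mm behind it (bot.tips_ahead is the distance from the TCP to the fingertips, in m); z points along the fingers, x is the direction in which the jaws open and shut, and the axes are right-handed (so a half turn about z gives the same grasp; the last joint's range is limited). The gripper opens to 85 mm and grips with 20 to 120 N. Pads are 22 mm wide; open, the fingers measure 114 mm over their backs; the gripper's body (76 mm by 85 mm) begins 54 mm behind the grasp point. The pads swing forward as they close: fully open they stand 13 mm farther back than shut.
Start: joints at [1.212, 0.398, 0.045, 1.537, -0.019, 1.207, -0.051], TCP at [0.167, -0.628, 0.239] pointing down, gripper open.
Joint ranges: [-2.82, 2.82], [-0.49, 2.23], [-1.37, 1.46], [0, 2.46], [-1.36, 4.5], [0.23, 2], [-2.94, 2.94]. Speed limits (rad/s): [2.57, 2.57, 3.14, 3.14, 3.14, 3.14, 3.14].

INTERFACE

Orientations are given as a 3x3 rotation matrix whose columns are the frame's x, y, z axes.
In Python, from workcell import readout, capture, camera_params, order, recognise, trace, mark_of, bot gives the robot as it stands. The module is installed in compiled form; this text tells all that it offers.
- The arm moves only by the tool jog_arm, never from a script. Its argument "moves" is a list of rows, each a list of 4 numbers: the shift along the tool's x, y, z in m, then the turn about the tool's z in degrees. In form: [[dx, dy, dz, roll], ...]. A call has exactly 10 rows; each row is the pose to reach, as a shift and turn from the pose commanded when the call began, along the tool's axes at that moment; what a row does not reach only later rows make up. A row lasts 1/10 s, in which the tool goes at most 50 mm and 8.59 degrees, less where a joint would pass 70% of its speed; a pose out of reach is approached as far as the arm can. A call with a gripper value outside its range is refused whole. "jaw" is the finger opening in m, from 0 to 0.0854, set as the call begins (left out, the last holds). The fingers move at their own pace and stop on an object; "force" is the grip in N (left out, the last holds). Time passes only in rows, so rows that repeat a pose let the fingers close, or fill a call up. It gives the time, the measured TCP pose, the force and the opening at its end, in the units of the state.
- readout.get_obs(): the state, without advancing time (a new reading comes with each control period).
- capture(name): name is "scene" or "top" or "wrist"; returns (picture, depth): 480x640x3 uint8, red, green, blue; 480x640 float32, m along the optical axis (not along the pixel's ray), 0 where there is no reading.
- camera_params(name): a dict with "intrinsics" (3x3 intrinsics, pixels), "T" (4x4, takes a point from camera to world coordinates). Camera axes: x right, y up, looking along -z (the intrinsics and any distortion apply to the point x, -y, -z); pixel columns grow to the right and rows downward; lengths in m; the calibration is good to about 2 mm. A picture is of the moment at which its call begins: read the wrist's pose just before it. camera_params takes no time and is no camera call; for the wrist camera it gives the pose at the moment of the call.
- order.close_job(): hands the job in, once; it reports no verdict.
Trained networks look in the newest picture that a camera, given by its name, has taken for a name from the list of things; names that differ only in an ending like _2 or _b are one class to them, and where a whole thing is asked for, a point or a joint stands for the part that bears it (a point fixed in the world has none). Each returns a list of dicts, best first, with "score" (0 to 1); they miss things now and then, are a little off and sometimes report something else, mostly with a low value. They report only what shows in the picture. A call takes as long as a camera call.
- recognise(camera, label): "rect" ([left, top, right, bottom] in pixels, round what is visible of it).
- trace(camera, label): "pixels" (480x640 bool, what is visible of it) and "rect" ([left, top, right, bottom] in pixels, round what is visible of it).
- mark_of(camera, label): "location" ([column, row] in pixels: a listed point, or the origin of a listed thing).
The state is a dict: "time_s": time; "joint_positions": joint angles; "qd": joint speeds; "effort": joint torques, N m; "ee_pos": TCP position; "tcp_rot": TCP orientation; "wrist_force": force on the tool from outside, world axes, zero at the start; "wrist_torque": the same for the moment, N m; "opening": opening from 0.0 (shut) to 1.0 (fully open).
Only numpy, scipy, OpenCV 4.12 (cv2) and the standard library are available. Lean on these libraries where they do the work, as an engineer would, in place of code of your own. Each camera call takes 0.05 s, during which the arm holds its last target.

## Working session

There is one attempt and no reset: what is moved stays moved. The work goes in short steps, Python scripts to look and compute and a tool call to move; the robot and the scene stay as the last step left them, time stands still between calls to the robot, and variables do not carry over. Pictures are saved under pics/ and viewed, and the job is handed in when it is done.

Besides the shell and the picture viewer there is one more tool, called after ">>>" as name([rows], argument=value, ...), one row to a line, values as JSON. jog_arm: Moves the arm, as the interface text tells. Its arguments: {"type":"object","properties":{"moves":{"type":"array","items":{"type":"array","items":{"type":"number"}}},"jaw":{"type":"number"},"force":{"type":"number"}},"required":["moves"]}

```bash
mkdir -p pics; python3 - <<'E'
from workcell import readout, capture, camera_params, order, recognise, trace, mark_of, bot
import cv2,numpy as np
o=readout.get_obs()
for k in o: print(k,np.round(o[k],4).tolist())
print(bot.tips_ahead,[a for a in dir(bot) if a[0]!='_'])
for n in("scene","top"):
    p,d=capture(n); cv2.imwrite(f"pics/{n}0.png",p[:,:,::-1]); np.savez(f"{n}0.npz",p=p,d=d)
    c=camera_params(n); print(n,np.round(c["intrinsics"],1).tolist(),np.round(c["T"],4).tolist(), c.keys())
    for l in("power_on","key_short_top","key_start_top","key_lid_top","lid_push","lid_hinge","centrifuge"):
        r=mark_of(n,l)
        for q in r[:2]:
            u,v=q["location"]; print(l,round(q["score"],2),round(u,1),round(v,1),d[int(np.clip(v,0,479)),int(np.clip(u,0,639))])
E
```

```text
time_s 0.0
joint_positions [1.212, 0.3992, 0.045, 1.5379, -0.0187, 1.2069, -0.0507]
qd [-0.0025, -0.0006, 0.0007, 0.0002, 0.0008, 0.0018, 0.0009]
effort [-0.0005, -47.513, 1.3643, -25.4224, 0.0115, 0.0095, -0.0]
ee_pos [0.1668, -0.6276, 0.2382]
tcp_rot [[0.257, -0.9664, -0.0006], [-0.9664, -0.257, 0.0019], [-0.002, 0.0001, -1.0]]
wrist_force [0.1071, -0.5313, 0.4524]
wrist_torque [0.0579, -0.0166, -0.0392]
opening 1.0021
0.008 ['PlanningError', 'tips_ahead']
scene [[507.0, 0.0, 315.5], [0.0, 507.0, 241.2], [0.0, 0.0, 1.0]] [[0.2221, -0.8336, 0.5057, 1.0734], [0.975, 0.1868, -0.1202, -0.093], [0.0058, 0.5198, 0.8543, 0.9774], [0.0, 0.0, 0.0, 1.0]] dict_keys(['intrinsics', 'T'])
power_on 0.63 278.0 212.9 1.0654446
key_short_top 0.41 313.8 201.6 1.0824047
key_start_top 0.49 331.9 192.0 1.0924449
key_lid_top 0.66 299.0 207.1 1.0705111
lid_push 0.68 361.9 210.8 0.87911683
lid_hinge 0.82 375.6 278.0 0.0
lid_hinge 0.15 253.3 323.4 0.9510039
top [[462.9, 0.0, 321.0], [0.0, 462.9, 239.0], [0.0, 0.0, 1.0]] [[-0.0032, 0.9854, -0.1703, 0.3946], [-1.0, -0.0026, 0.0039, 0.0165], [0.0035, 0.1703, 0.9854, 0.9384], [0.0, 0.0, 0.0, 1.0]] dict_keys(['intrinsics', 'T'])
power_on 0.54 343.5 277.8 0.8420352
key_short_top 0.69 298.9 286.8 0.8374001
key_start_top 0.59 277.0 291.5 0.8360409
key_lid_top 0.72 387.3 192.5 0.8650404
key_lid_top 0.54 319.0 280.9 0.83770335
lid_push 0.64 265.1 184.5 0.69805175
lid_hinge 0.56 260.0 164.6 0.8075577
lid_hinge 0.24 278.1 291.2 0.8376131
centrifuge 0.9 288.1 236.1 0.8570866
```

View pics/scene0.png

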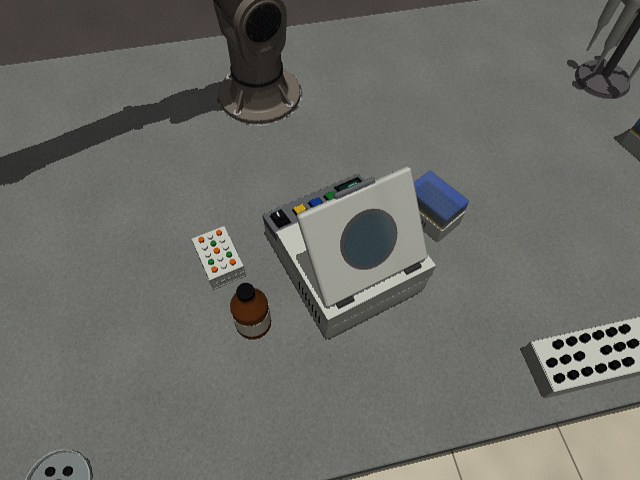

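View pics/top0.png

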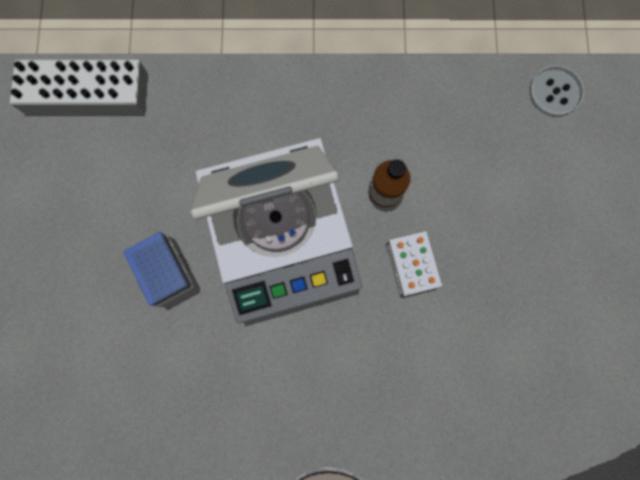

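```bash
cat > h.py <<'E'
import numpy as np
from workcell import camera_params
c15,s15=np.cos(np.radians(15)),np.sin(np.radians(15))
N=np.array([-s15,0,c15]);S=np.array([c15,0,s15]);C0=np.array([-.1075,0,.092])
def pan(s,y,h): return C0+S*s+N*h+np.array([0,y,0])
P={"power_on":pan(-.013,-.093,.009),"key_lid_top":pan(0,-.046,.008),"key_short_top":pan(0,-.008,.008),"key_start_top":pan(0,.030,.008)}
H=np.array([.118,0,.120])
def lidp(th,r=.150,h=.013,y=0):
    # lid x from front to hinge ; open th raises front
    X=np.array([np.cos(th),0,-np.sin(th)]);Z=np.array([np.sin(th),0,np.cos(th)])
    return H-X*r+Z*h+np.array([0,y,0])
def Rz(a): return np.array([[np.cos(a),-np.sin(a),0],[np.sin(a),np.cos(a),0],[0,0,1]])
def w(p,q): return Rz(q[2])@p+np.array([q[0],q[1],0])
def proj(n,X,c=None):
    c=c or camera_params(n);T=c["T"];K=c["intrinsics"]
    p=T[:3,:3].T@(X-T[:3,3]);p=p*[1,-1,-1];return (K@p)[:2]/p[2]
def deproj(n,u,v,d,c=None):
    c=c or camera_params(n);T=c["T"];K=c["intrinsics"]
    p=np.linalg.inv(K)@[u,v,1]*d*[1,-1,-1];return T[:3,:3]@p+T[:3,3]
E
python3 - <<'E'
from h import *
from scipy.optimize import least_squares
m={"scene":{"power_on":(278,212.9),"key_short_top":(313.8,201.6),"key_start_top":(331.9,192),"key_lid_top":(299,207.1),"L":(361.9,210.8)},
"top":{"power_on":(343.5,277.8),"key_short_top":(298.9,286.8),"key_start_top":(277,291.5),"key_lid_top":(319,280.9),"L":(265.1,184.5)}}
def res(q,cams=("scene","top")):
    r=[]
    for n in cams:
        for k,uv in m[n].items():
            X=lidp(q[3]) if k=="L" else P[k]
            r+=list(proj(n,w(X,q))-uv)
    return np.array(r)
for cams in(("scene","top"),("top",),("scene",)):
    s=least_squares(res,[.45,.05,.2,1],kwargs=dict(cams=cams),loss="soft_l1"); print(np.round(s.x,4)); print(np.round(res(s.x,cams).reshape(-1,2),1).tolist())
for n in("scene","top"):
    d=np.load(n+"0.npz")["d"]
    for k,(u,v) in m[n].items(): print(n,k,np.round(deproj(n,u,v,d[int(round(v)),int(round(u))]),4))
s=least_squares(res,[.45,.05,.2,1],loss="soft_l1").x
for k in P: print(k,np.round(w(P[k],s),4))
E
```

```text
[0.5578 0.0904 0.2668 0.9602]
[[-0.7, -1.1], [2.0, -1.4], [-0.5, 1.5], [0.9, -0.1], [-0.4, -0.5], [2.2, 2.2], [-0.3, -1.2], [1.2, -0.3], [-0.1, -0.9], [-1.4, -0.1]]
[0.5576 0.0896 0.252  0.9583]
[[1.9, 3.3], [-0.7, -0.8], [0.8, -0.2], [-0.4, -0.3], [-0.5, 0.1]]
[0.5581 0.0902 0.2764 0.9686]
[[-1.1, -0.4], [1.5, -1.0], [-1.1, 1.7], [0.5, 0.4], [0.1, -0.2]]
scene power_on [ 0.4672 -0.0307  0.0973]
scene key_short_top [0.457  0.0488 0.1   ]
scene key_start_top [0.4391 0.0929 0.0978]
scene key_lid_top [0.4642 0.0151 0.1001]
scene L [0.6017 0.1013 0.2527]
top power_on [ 0.4684 -0.0278  0.0952]
top key_short_top [0.452  0.0533 0.0982]
top key_start_top [0.4436 0.0926 0.1003]
top key_lid_top [0.4626 0.0169 0.0982]
top L [0.5947 0.0977 0.2642]
power_on [ 0.4642 -0.0316  0.0973]
key_lid_top [0.4642 0.0171 0.0997]
key_short_top [0.4542 0.0538 0.0997]
key_start_top [0.4442 0.0904 0.0997]
```

>>> jog_arm([
  [-0.02,-0.017,0,0],
  [-0.05,-0.042,0,0],
  [-0.08,-0.067,0,0],
  [-0.11,-0.092,0,0],
  [-0.14,-0.117,0,0],
  [-0.17,-0.142,0,0],
  [-0.2,-0.167,0,0],
  [-0.23,-0.192,0,0],
  [-0.26,-0.217,0,0],
  [-0.29,-0.242,0,0],
], jaw=0)

```text
time_s: 1.8
ee_pos: [0.3269, -0.2844, 0.2396]
tcp_rot: [[0.257, -0.966, 0.001], [-0.966, -0.257, -0.001], [0.001, -0.0, -1.0]]
wrist_force: [0.4, 0.5, -0.3]
opening: 0.001
```

>>> jog_arm([
  [-0.03,-0.025,0,0],
  [-0.06,-0.05,0,0],
  [-0.09,-0.075,0,0],
  [-0.12,-0.1,0,0],
  [-0.15,-0.12,0,0],
  [-0.18,-0.14,0,0],
  [-0.2,-0.16,0,0],
  [-0.215,-0.172,0,0],
  [-0.218,-0.175,0,0],
  [-0.218,-0.175,0,0],
])

```text
time_s: 2.8
ee_pos: [0.4395, -0.0301, 0.2393]
tcp_rot: [[0.258, -0.966, 0.0], [-0.966, -0.258, -0.0], [0.0, 0.0, -1.0]]
wrist_force: [-0.6, 0.6, -0.2]
opening: -0.005
```

```bash
python3 - <<'E'
from h import *
from workcell import *
import cv2
o=readout.get_obs()
for k in("time_s","ee_pos","tcp_rot","wrist_force","opening"): print(k,np.round(o[k],4).tolist())
c=camera_params("wrist");p,d=capture("wrist"); cv2.imwrite("pics/w1.png",p[:,:,::-1]); np.savez("w1.npz",p=p,d=d,K=c["intrinsics"],T=c["T"])
print(np.round(c["intrinsics"],1).tolist(),np.round(c["T"],4).tolist())
q=[0.5578,0.0904,0.2668]
for l in P:
    for r in mark_of("wrist",l)[:2]:
        u,v=r["location"];dd=d[int(np.clip(v,0,479)),int(np.clip(u,0,639))]
        print(l,round(r["score"],2),round(u,1),round(v,1),dd,np.round(deproj("wrist",u,v,dd,c),4),"pred",np.round(proj("wrist",w(P[l],q),c),1))
E
```

```text
time_s 2.8
ee_pos [0.4395, -0.0301, 0.2393]
tcp_rot [[0.258, -0.9661, 0.0], [-0.9661, -0.258, -0.0004], [0.0004, 0.0001, -1.0]]
wrist_force [-0.5545, 0.6272, -0.2287]
opening -0.0046
[[370.5, 0.0, 318.3], [0.0, 370.5, 238.2], [0.0, 0.0, 1.0]] [[0.2577, 0.9249, 0.2796, 0.5108], [-0.9662, 0.2465, 0.0753, -0.0116], [0.0007, -0.2895, 0.9572, 0.3739], [0.0, 0.0, 0.0, 1.0]]
power_on 0.57 327.3 193.7 0.2790778 [ 0.4655 -0.0309  0.0971] pred [327.7 195.6]
key_lid_top 0.77 266.6 181.4 0.27410093 [0.4632 0.015  0.0994] pred [264.1 179.3]
key_short_top 0.7 208.9 178.4 0.2722535 [0.4546 0.0564 0.1006] pred [212.6 179.6]
key_start_top 0.64 164.6 179.8 0.27280477 [0.4451 0.0878 0.1003] pred [161.1 180. ]
```

View pics/w1.png

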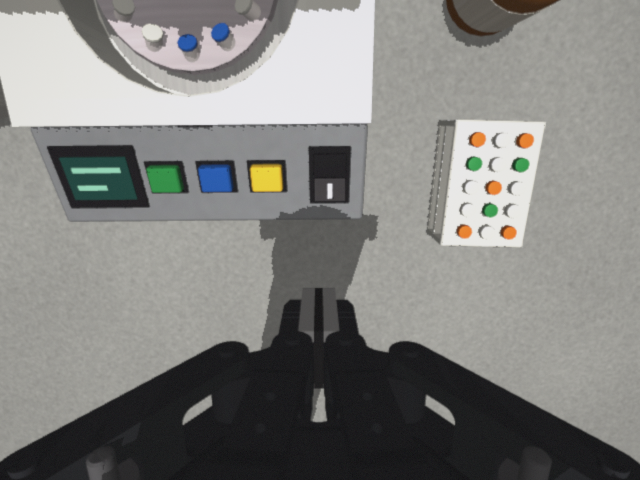

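The wrist view shows the blue key near (216,177), yellow at (267,177), green at (165,178) and the rocker's white line at (330,190). These agree with the fit within about 2 mm. Next I move above the rocker's ON end.

>>> jog_arm([
  [0.003,-0.005,0.015,0],
  [0.006,-0.01,0.035,0],
  [0.009,-0.0165,0.055,0],
  [0.009,-0.0165,0.075,0],
  [0.009,-0.0165,0.09,0],
  [0.009,-0.0165,0.105,0],
  [0.009,-0.0165,0.115,0],
  [0.009,-0.0165,0.12,0],
  [0.009,-0.0165,0.122,0],
  [0.009,-0.0165,0.122,0],
])

```text
time_s: 4.05
ee_pos: [0.458, -0.0347, 0.1175]
tcp_rot: [[0.257, -0.966, 0.001], [-0.966, -0.257, -0.0], [0.0, -0.0, -1.0]]
wrist_force: [-1.1, -0.8, 0.0]
opening: -0.002
```

```bash
python3 - <<'E'
from h import *
from workcell import *
import cv2
p,d=capture("wrist"); cv2.imwrite("pics/w2.png",p[:,:,::-1])
E
```

```text
(no output)
```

View pics/w2.png

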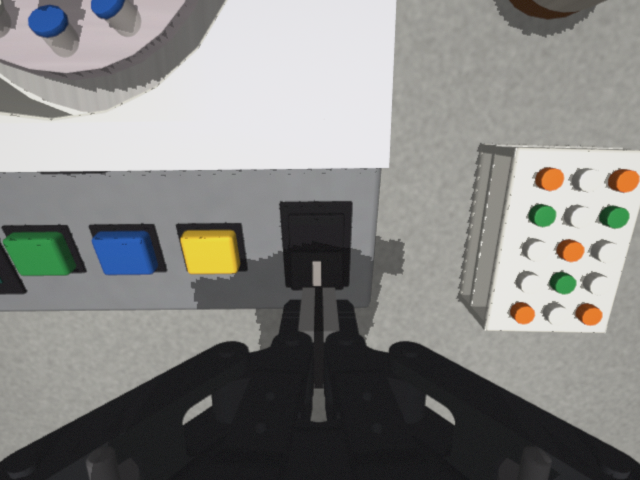

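```bash
python3 - <<'E'
from h import *
from workcell import *
o=readout.get_obs();e=np.array(o["ee_pos"]);R=np.array(o["tcp_rot"])
for y in(-.011,-.005,0,.011): print(y,np.round(proj("wrist",e+R@[0,y,.008]),1))
q=[0.5578,0.0904,0.2668]
for s,h in((-.018,.011),(-.013,.009),(0,.002)): print(s,np.round(proj("wrist",w(pan(s,-.093,h),q)),1))
E
```

```text
-0.011 [316.9 282.9]
-0.005 [316.9 296. ]
0 [316.9 306.7]
0.011 [317.  329.6]
-0.018 [313.9 292.1]
-0.013 [313.8 280.6]
0 [313.5 248.2]
```

>>> jog_arm([
  [0,-0.002,0.004,0],
  [0,-0.002,0.007,0],
  [0,-0.002,0.009,0],
  [0,-0.002,0.011,0],
  [0,-0.002,0.0125,0],
  [0,-0.002,0.014,0],
  [0,-0.002,0.015,0],
  [0,-0.002,0.016,0],
  [0,-0.002,0.016,0],
  [0,-0.002,0.016,0],
])

```text
time_s: 5.1
ee_pos: [0.4597, -0.0341, 0.1012]
tcp_rot: [[0.257, -0.966, 0.0], [-0.966, -0.257, -0.0], [0.0, -0.0, -1.0]]
wrist_force: [-1.5, -1.1, 2.3]
opening: 0.001
```

>>> jog_arm([
  [0,0,0.001,0],
  [0,0,0.001,0],
  [0,0,0.002,0],
  [0,0,0.002,0],
  [0,0,0.003,0],
  [0,0,0.003,0],
  [0,0,0.004,0],
  [0,0,0.004,0],
  [0,0,0.004,0],
  [0,0,0.004,0],
])

```text
time_s: 6.1
ee_pos: [0.46, -0.0341, 0.0998]
tcp_rot: [[0.257, -0.966, -0.0], [-0.966, -0.257, -0.002], [0.002, 0.001, -1.0]]
wrist_force: [-11.2, -0.3, 27.3]
opening: 0.003
```

>>> jog_arm([
  [0,0,0.001,0],
  [0,0,-0.004,0],
  [0,0,-0.01,0],
  [0,0,-0.02,0],
  [0,0,-0.04,0],
  [0,0,-0.06,0],
  [0,0,-0.08,0],
  [0,0,-0.1,0],
  [0,0,-0.12,0],
  [0,0,-0.135,0],
])

```text
time_s: 7.1
ee_pos: [0.4606, -0.0338, 0.234]
tcp_rot: [[0.257, -0.966, 0.003], [-0.966, -0.257, 0.0], [0.001, -0.003, -1.0]]
wrist_force: [0.2, 0.1, -0.2]
opening: -0.001
```

```bash
python3 - <<'E'
from h import *
from workcell import *
import cv2
print(readout.get_obs()["wrist_force"])
c=camera_params("wrist");p,d=capture("wrist"); np.savez("w3.npz",p=p,d=d,K=c["intrinsics"],T=c["T"])
crop=np.hstack([p[130:330,130:430],np.load("w1.npz")["p"][80:280,130:430]])
cv2.imwrite("pics/w3.png",cv2.resize(crop[:,:,::-1],None,fx=1.33,fy=1.33))
for r in mark_of("wrist","power_on")[:2]:
    print(r)
# machine-frame height above panel along the rocker centre line
for nm,dd,cc in(("now",d,c),("before",np.load("w1.npz")["d"],{"intrinsics":np.load("w1.npz")["K"],"T":np.load("w1.npz")["T"]})):
  q=[0.5578,0.0904,0.2668]
  out=[]
  for s in np.arange(-24,25,3)/1e3:
    X=w(pan(s,-.089-.006,.003),q);u,v=proj("",X,cc);D=dd[int(round(v)),int(round(u))]
    Y=Rz(-q[2])@(deproj("",int(round(u)),int(round(v)),D,cc)-[q[0],q[1],0])-C0
    out.append((round(1e3*(Y@S)),round(1e3*(Y@N),1)))
  print(nm,out)
E
```

```text
[ 0.19493648  0.11267982 -0.23476216]
{'location': [316.2, 222.7], 'score': 0.59}
now [(-25, np.float64(0.6)), (-22, np.float64(1.4)), (-17, np.float64(5.2)), (-14, np.float64(5.0)), (-11, np.float64(4.9)), (-8, np.float64(4.2)), (-6, np.float64(3.4)), (-3, np.float64(3.3)), (1, np.float64(5.3)), (5, np.float64(7.4)), (9, np.float64(9.2)), (12, np.float64(9.9)), (15, np.float64(8.9)), (124, np.float64(253.3)), (18, np.float64(1.2)), (20, np.float64(1.2)), (23, np.float64(0.9))]
before [(-25, np.float64(0.5)), (-22, np.float64(1.8)), (-14, np.float64(11.6)), (-12, np.float64(10.7)), (-9, np.float64(9.2)), (-7, np.float64(6.8)), (-4, np.float64(7.5)), (-2, np.float64(4.7)), (1, np.float64(4.3)), (3, np.float64(3.8)), (6, np.float64(4.0)), (10, np.float64(4.8)), (13, np.float64(4.8)), (15, np.float64(4.2)), (18, np.float64(2.1)), (21, np.float64(2.3)), (23, np.float64(-0.2))]
```

View pics/w3.png

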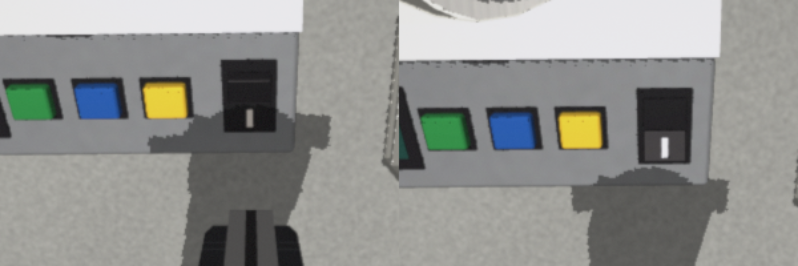

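The rocker's front face is now down and dark in the picture, and its line lies flat. A plane fit will confirm the angle.

```bash
python3 - <<'E'
from h import *
q=[0.5578-.0004,0.0904-.0015,0.2668]
for n in("w1","w3"):
    z=np.load(n+".npz");cc={"intrinsics":z["K"],"T":z["T"]};d=z["d"]
    v,u=np.mgrid[100:300,250:400];u=u.ravel();v=v.ravel();D=d[v,u]
    p=np.linalg.inv(z["K"])@np.vstack([u,v,np.ones_like(u)])*D*np.array([[1],[-1],[-1]])
    X=(z["T"][:3,:3]@p).T+z["T"][:3,3]
    Y=(X-[q[0],q[1],0])@Rz(q[2])-C0
    s=Y@S;h=Y@N;y=Y[:,1]
    for lo,hi in((-.016,-.003),(.003,.015)):
        k=(abs(y+.093)<.008)&(s>lo)&(s<hi)&(abs(h)<.015)
        f=np.polyfit(s[k],h[k],1); print(n,lo,hi,k.sum(),"slope",f[0].round(3),"h at mid",1e3*np.polyval(f,(lo+hi)/2).round(4))
    k=(s>-.02)&(s<.015)&(y<-.107)&(y>-.115)&(abs(h)<.01); f=np.polyfit(s[k],h[k],1); print("panel",f.round(4))
E
```

```text
w1 -0.016 -0.003 414 slope -0.44 h at mid 8.5
w1 0.003 0.015 340 slope 0.021 h at mid 4.0
panel [-0.0033  0.0002]
w3 -0.016 -0.003 313 slope -0.018 h at mid 3.8
w3 0.003 0.015 267 slope 0.432 h at mid 8.200000000000001
panel [-0.0062  0.0002]
```

```bash
python3 - <<'E'
from h import *
q=[0.5578-.0004,0.0904-.0015,0.2668]
z=np.load("scene0.npz");c=camera_params("scene");K=c["intrinsics"];T=c["T"]
v,u=np.mgrid[0:480,0:640];u=u.ravel();v=v.ravel();D=z["d"][v,u]
p=np.linalg.inv(K)@np.vstack([u,v,np.ones_like(u)])*D*np.array([[1],[-1],[-1]])
X=(T[:3,:3]@p).T+T[:3,3]
Y=(X-[q[0],q[1],0])@Rz(q[2])
th=.96
for it in range(4):
    Z=np.array([np.sin(th),0,np.cos(th)]);A=np.array([np.cos(th),0,-np.sin(th)])
    r=-(Y-H)@A;h=(Y-H)@Z
    k=(D>0)&(abs(Y[:,1])<.09)&(r>.03)&(r<.17)&(abs(h-.013)<.015)
    f=np.polyfit(r[k],h[k],1); th+=np.arctan(f[0])
    print(k.sum(),f,th)
k=(D>0)&(abs(Y[:,1])<.1)&(r>.05)&(abs(h-.013)<.02); print("rmax",np.percentile(r[k],99.5), "topz",Y[k,2].max())
e=np.array([0.4606,-0.0338,0.234]);R=np.array([[.257,-.966,0],[-.966,-.257,0],[0,0,-1]])
for t in(th,th-.1,th-.2,th-.3,th-.4,th-.5,th-.6,th-.7,.2,.1,.05,0,-.02):
    W=w(lidp(t)+[.011,0,.008],q); print(round(t,2),"world",W.round(4),"tool delta",(R.T@(W-e)).round(4))
E
```

```text
6455 [0.01547843 0.01491882] 0.9754771945437533
6459 [0.00011271 0.0149038 ] 0.9755899093715761
6459 [1.61214555e-07 1.49037792e-02] 0.9755900705861307
6459 [2.30582909e-10 1.49037791e-02] 0.9755900708167136
rmax 0.1972485539676703 topz 0.2912180872250991
0.98 world [0.6111 0.1036 0.2595] tool delta [-0.094  -0.1807 -0.0255]
0.88 world [0.5988 0.1002 0.2515] tool delta [-0.0939 -0.1679 -0.0175]
0.78 world [0.5873 0.0971 0.2423] tool delta [-0.0939 -0.156  -0.0083]
0.68 world [0.5768 0.0942 0.2319] tool delta [-0.0938 -0.1451  0.0021]
0.58 world [0.5673 0.0916 0.2206] tool delta [-0.0937 -0.1353  0.0134]
0.48 world [0.5589 0.0893 0.2082] tool delta [-0.0937 -0.1266  0.0258]
0.38 world [0.5518 0.0874 0.1951] tool delta [-0.0936 -0.1193  0.0389]
0.28 world [0.546  0.0858 0.1813] tool delta [-0.0936 -0.1132  0.0527]
0.2 world [0.5425 0.0848 0.1705] tool delta [-0.0935 -0.1096  0.0635]
0.1 world [0.5391 0.0839 0.1559] tool delta [-0.0935 -0.1061  0.0781]
0.05 world [0.538  0.0836 0.1485] tool delta [-0.0935 -0.1049  0.0855]
0 world [0.5371 0.0834 0.141 ] tool delta [-0.0935 -0.1041  0.093 ]
-0.02 world [0.5369 0.0833 0.138 ] tool delta [-0.0935 -0.1038  0.096 ]
```

>>> jog_arm([
  [0,0,-0.03,0],
  [0,0,-0.06,0],
  [-0.01,-0.01,-0.09,0],
  [-0.02,-0.03,-0.11,0],
  [-0.035,-0.06,-0.12,0],
  [-0.05,-0.1,-0.12,0],
  [-0.07,-0.14,-0.12,0],
  [-0.085,-0.18,-0.12,0],
  [-0.094,-0.205,-0.12,0],
  [-0.094,-0.21,-0.12,0],
])

```text
time_s: 8.2
ee_pos: [0.6397, 0.1139, 0.3497]
tcp_rot: [[0.261, -0.965, -0.003], [-0.965, -0.261, 0.003], [-0.003, 0.002, -1.0]]
wrist_force: [0.2, 1.3, 1.1]
opening: 0.001
```

>>> jog_arm([
  [0,0,0.02,0],
  [0,0,0.04,0],
  [0,0.003,0.055,0],
  [0,0.006,0.068,0],
  [0,0.009,0.078,0],
  [0,0.012,0.084,0],
  [0,0.013,0.086,0],
  [0,0.014,0.087,0],
  [0,0.014,0.087,0],
  [0,0.014,0.087,0],
])

```text
time_s: 9.2
ee_pos: [0.6253, 0.1073, 0.2659]
tcp_rot: [[0.257, -0.966, 0.001], [-0.966, -0.257, 0.0], [0.0, -0.001, -1.0]]
wrist_force: [0.2, -0.5, 0.4]
opening: 0.003
```

```bash
python3 - <<'E'
from h import *
from workcell import *
import cv2
q=[0.5578-.0004,0.0904-.0015,0.2668]
p,d=capture("scene"); cv2.imwrite("pics/s2.png",p[:,:,::-1])
o=readout.get_obs();e=np.array(o["ee_pos"]);R=np.array(o["tcp_rot"])
print(e,o["time_s"],o["wrist_force"])
for t in(.976,.95,.9,.85,.8,.75,.7,.65,.6,.55,.5,.45,.4,.35,.3,.25,.2,.15,.1,.05,0,-.03):
    W=w(lidp(t)+[.011,0,.008],q); print(round(t,2),(R.T@(W-e)).round(4))
E
```

```text
[0.62528828 0.10733888 0.26581583] 9.25 [-0.03184539  0.38822341 -1.15719147]
0.98 [-0.      0.0146  0.0063]
0.95 [0.     0.018  0.0082]
0.9 [0.0001 0.0244 0.0122]
0.85 [0.0001 0.0306 0.0165]
0.8 [0.0001 0.0365 0.0211]
0.75 [0.0002 0.0423 0.026 ]
0.7 [0.0002 0.0477 0.0312]
0.65 [0.0003 0.0529 0.0366]
0.6 [0.0003 0.0579 0.0423]
0.55 [0.0003 0.0625 0.0483]
0.5 [0.0003 0.0668 0.0544]
0.45 [0.0004 0.0708 0.0608]
0.4 [0.0004 0.0745 0.0674]
0.35 [0.0004 0.0779 0.0741]
0.3 [0.0004 0.0809 0.081 ]
0.25 [0.0005 0.0836 0.088 ]
0.2 [0.0005 0.0859 0.0952]
0.15 [0.0005 0.0878 0.1025]
0.1 [0.0005 0.0894 0.1098]
0.05 [0.0005 0.0906 0.1172]
0 [0.0005 0.0915 0.1247]
-0.03 [0.0005 0.0918 0.1292]
```

View pics/s2.png

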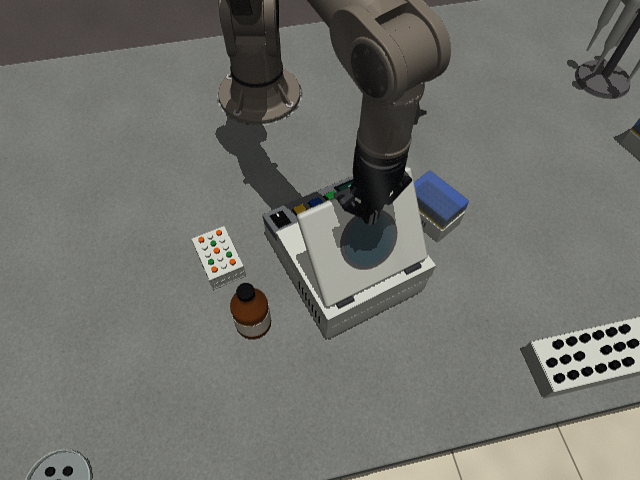

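The picture shows the gripper behind the open lid, with its tips near (375,215) over the window's upper part. I push along the arc.

>>> jog_arm([
  [0,0.006,0.003,0],
  [0,0.011,0.0055,0],
  [0,0.0146,0.0075,0],
  [0,0.018,0.009,0],
  [0,0.021,0.011,0],
  [0,0.0244,0.013,0],
  [0,0.0275,0.0155,0],
  [0,0.0306,0.0175,0],
  [0,0.0335,0.0195,0],
  [0,0.0365,0.022,0],
])

```text
time_s: 10.25
ee_pos: [0.5895, 0.0976, 0.2432]
tcp_rot: [[0.257, -0.966, 0.0], [-0.966, -0.257, -0.0], [0.0, -0.0, -1.0]]
wrist_force: [2.7, -0.4, 1.0]
opening: 0.0
```

>>> jog_arm([
  [0,0.0047,0.004,0],
  [0,0.009,0.008,0],
  [0,0.0133,0.0123,0],
  [0,0.0174,0.0167,0],
  [0,0.0214,0.0213,0],
  [0,0.0251,0.0261,0],
  [0,0.0286,0.0309,0],
  [0,0.0319,0.036,0],
  [0,0.035,0.0411,0],
  [0,0.038,0.0464,0],
])

```text
time_s: 11.25
ee_pos: [0.5525, 0.0879, 0.1964]
tcp_rot: [[0.257, -0.966, -0.0], [-0.966, -0.257, -0.0], [0.0, 0.0, -1.0]]
wrist_force: [1.1, -1.7, 1.1]
opening: 0.002
```

>>> jog_arm([
  [0,0.0021,0.004,0],
  [0,0.004,0.0081,0],
  [0,0.0058,0.0122,0],
  [0,0.0075,0.0164,0],
  [0,0.0091,0.0206,0],
  [0,0.0105,0.0249,0],
  [0,0.0118,0.0293,0],
  [0,0.013,0.0336,0],
  [0,0.014,0.038,0],
  [0,0.0149,0.042,0],
])

```text
time_s: 12.25
ee_pos: [0.5385, 0.0843, 0.1545]
tcp_rot: [[0.257, -0.966, 0.0], [-0.966, -0.257, 0.0], [-0.0, -0.0, -1.0]]
wrist_force: [1.0, -0.6, 1.6]
opening: 0.0
```

>>> jog_arm([
  [0,0.0003,0.0015,0],
  [0,0.0006,0.003,0],
  [0,0.0009,0.0045,0],
  [0,0.0012,0.006,0],
  [0,0.0014,0.0072,0],
  [0,0.0016,0.0083,0],
  [0,0.0018,0.0093,0],
  [0,0.002,0.0102,0],
  [0,0.002,0.011,0],
  [0,0.002,0.0118,0],
])

```text
time_s: 13.25
ee_pos: [0.5367, 0.0838, 0.1431]
tcp_rot: [[0.257, -0.966, 0.0], [-0.966, -0.257, 0.0], [-0.0, -0.0, -1.0]]
wrist_force: [0.4, 0.4, 2.3]
opening: 0.003
```

>>> jog_arm([
  [0,0,0.0005,0],
  [0,0,0.001,0],
  [0,0,0.0015,0],
  [0,0,0.002,0],
  [0,0,0.0025,0],
  [0,0,0.003,0],
  [0,0,0.0035,0],
  [0,0,0.0035,0],
  [0,0,0.0035,0],
  [0,0,0.0035,0],
])

```text
time_s: 14.25
ee_pos: [0.5365, 0.0838, 0.141]
tcp_rot: [[0.257, -0.966, -0.0], [-0.966, -0.257, -0.001], [0.001, 0.0, -1.0]]
wrist_force: [-2.7, 0.6, 11.8]
opening: 0.0
```

>>> jog_arm([
  [0,0,0.0005,0],
  [0,0,0.001,0],
  [0,0,0.001,0],
  [0,0,0.001,0],
  [0,0,-0.001,0],
  [0,0,-0.003,0],
  [0,0,-0.01,0],
  [0,0,-0.025,0],
  [0,0,-0.045,0],
  [0,0,-0.065,0],
])

```text
time_s: 15.25
ee_pos: [0.5366, 0.0837, 0.206]
tcp_rot: [[0.257, -0.966, 0.0], [-0.966, -0.257, 0.0], [-0.0, -0.0, -1.0]]
wrist_force: [0.2, 0.1, -0.1]
opening: -0.001
```

```bash
python3 - <<'E'
from h import *
q=[0.5578-.0004,0.0904-.0015,0.2668]
e=np.array([.5365,.0838,.2065]);R=np.array([[.257,-.966,0],[-.966,-.257,0],[0,0,-1]])
for h in(.008,.003):
    W=w(pan(0,-.008,h),q)+[0,0,.008]; print(h,W,(R.T@(W-e)).round(4))
E
```

```text
0.008 [0.45381528 0.05229521 0.10772741] [0.0092 0.088  0.0988]
0.003 [0.45506359 0.05263639 0.10289778] [0.0092 0.0867 0.1036]
```

>>> jog_arm([
  [0.002,0.015,0,0],
  [0.005,0.035,0,0],
  [0.0092,0.055,0,0],
  [0.0092,0.075,0.005,0],
  [0.0092,0.091,0.015,0],
  [0.0092,0.091,0.03,0],
  [0.0092,0.091,0.045,0],
  [0.0092,0.091,0.055,0],
  [0.0092,0.091,0.06,0],
  [0.0092,0.091,0.06,0],
])

```text
time_s: 16.25
ee_pos: [0.4509, 0.0515, 0.1444]
tcp_rot: [[0.257, -0.966, -0.001], [-0.966, -0.257, 0.0], [-0.0, 0.001, -1.0]]
wrist_force: [-0.0, -0.5, -0.0]
opening: -0.004
```

```bash
python3 - <<'E'
from h import *
from workcell import *
import cv2
q=[0.5578-.0004,0.0904-.0015,0.2668]
for n in("wrist","scene"):
    c=camera_params(n);p,d=capture(n); cv2.imwrite(f"pics/{n}4.png",p[:,:,::-1])
    if n=="wrist":
        o=readout.get_obs();e=np.array(o["ee_pos"]);R=np.array(o["tcp_rot"]);print(e,o["wrist_force"])
        print("tip",[proj(n,e+R@[0,y,.008],c).round(1) for y in(-.011,0,.011)])
        for l in P: print(l,proj(n,w(P[l],q),c).round(1),[(np.round(r["location"],1),r["score"]) for r in mark_of(n,l)[:1]])
    else:
        v,u=np.mgrid[0:480,0:640];u=u.ravel();v=v.ravel();D=d[v,u]
        pp=np.linalg.inv(c["intrinsics"])@np.vstack([u,v,np.ones_like(u)])*D*np.array([[1],[-1],[-1]])
        Y=((c["T"][:3,:3]@pp).T+c["T"][:3,3]-[q[0],q[1],0])@Rz(q[2])
        k=(D>0)&(abs(Y[:,1])<.1)&(Y[:,0]>-.06)&(Y[:,0]<.1)&(abs(Y[:,2]-.14)<.03)
        print("lid plane",k.sum(),np.polyfit(Y[k,0],Y[k,2],1))
E
```

```text
[0.45129783 0.0515328  0.14483938] [0.24642831 0.11942965 0.0528359 ]
tip [array([316.9, 282.5]), array([317. , 306.4]), array([317. , 329.3])]
power_on [476.4 288.1] [(array([469.3, 282.1]), 0.79)]
key_lid_top [390.4 267.9] [(array([389.9, 267.7]), 0.81)]
key_short_top [317.  268.4] [(array([315.8, 269.6]), 0.79)]
key_start_top [243.7 268.9] [(array([244.3, 267.4]), 0.69)]
lid plane 7033 [0.00048225 0.13314729]
```

View pics/wrist4.png

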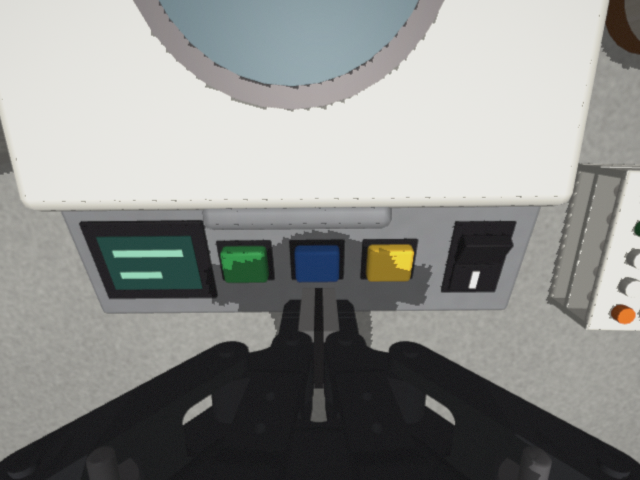

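View pics/scene4.png

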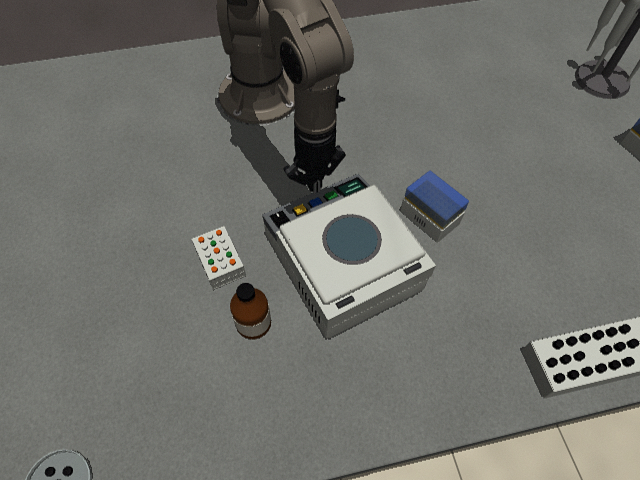

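The lid plane slope is 0.0005 at z = 133 mm, so the lid is shut. The rocker is still on. The blue key at (317,265) is lined up in front of the fingers.

>>> jog_arm([
  [0,0,0.01,0],
  [0,0,0.02,0],
  [0,0,0.027,0],
  [0,0,0.031,0],
  [0,0,0.033,0],
  [0,0,0.035,0],
  [0,0,0.0365,0],
  [0,0,0.038,0],
  [0,0,0.039,0],
  [0,0,0.04,0],
])

```text
time_s: 17.55
ee_pos: [0.452, 0.0517, 0.1051]
tcp_rot: [[0.257, -0.966, 0.002], [-0.966, -0.257, 0.0], [0.0, -0.002, -1.0]]
wrist_force: [1.0, -0.5, 4.4]
opening: 0.001
```

>>> jog_arm([
  [0,0,0.0005,0],
  [0,0,0.001,0],
  [0,0,0.0015,0],
  [0,0,0.0015,0],
  [0,0,0.002,0],
  [0,0,0.002,0],
  [0,0,0.0025,0],
  [0,0,0.0025,0],
  [0,0,0.0025,0],
  [0,0,0.0025,0],
])

```text
time_s: 18.55
ee_pos: [0.4524, 0.0518, 0.1036]
tcp_rot: [[0.257, -0.966, 0.003], [-0.966, -0.257, -0.0], [0.001, -0.003, -1.0]]
wrist_force: [-1.2, 0.8, 14.0]
opening: -0.003
```

>>> jog_arm([
  [0,0,0.0005,0],
  [0,0,0.001,0],
  [0,0,0.001,0],
  [0,0,0.001,0],
  [0,0,0.001,0],
  [0,0,0.001,0],
  [0,0,0.001,0],
  [0,0,0.001,0],
  [0,0,0.001,0],
  [0,0,0.001,0],
])

```text
time_s: 19.55
ee_pos: [0.4525, 0.0518, 0.1034]
tcp_rot: [[0.257, -0.966, 0.003], [-0.966, -0.257, -0.001], [0.001, -0.002, -1.0]]
wrist_force: [-3.3, 0.7, 20.6]
opening: -0.001
```

```bash
python3 - <<'E'
from h import *
from workcell import *
import cv2
q=[0.5578-.0004,0.0904-.0015,0.2668]
n="wrist";c=camera_params(n);p,d=capture(n); cv2.imwrite("pics/w5.png",p[:,:,::-1])
v,u=np.mgrid[0:480,0:640];u=u.ravel();v=v.ravel();D=d[v,u]
pp=np.linalg.inv(c["intrinsics"])@np.vstack([u,v,np.ones_like(u)])*D*np.array([[1],[-1],[-1]])
Y=((c["T"][:3,:3]@pp).T+c["T"][:3,3]-[q[0],q[1],0])@Rz(q[2])-C0
s=Y@S;h=Y@N;y=Y[:,1]
for nm,yk in(("yellow",-.046),("blue",-.008),("green",.03)):
    for lo in(-.008,0,.004,.006):
        k=(abs(y-yk)<.008)&(s>lo)&(s<lo+.003)&(h<.02); print(nm,lo,k.sum(),(1e3*np.median(h[k])).round(1) if k.any() else None)
p,d=capture("scene"); cv2.imwrite("pics/s5.png",p[:,:,::-1]); print(readout.get_obs()["wrist_force"])
E
```

```text
yellow -0.008 194 8.0
yellow 0 204 8.0
yellow 0.004 230 8.1
yellow 0.006 258 8.0
blue -0.008 0 None
blue 0 16 2.8
blue 0.004 60 3.1
blue 0.006 263 3.0
green -0.008 189 8.2
green 0 222 8.0
green 0.004 223 8.1
green 0.006 259 8.0
[-3.60679118 -0.29832375 20.85602671]
```

View pics/w5.png

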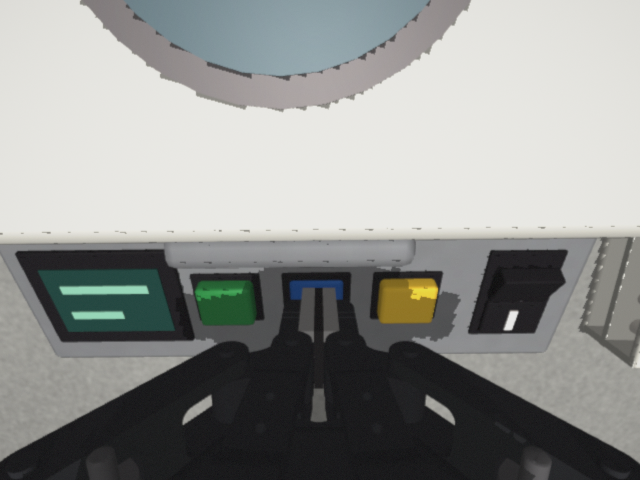

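View pics/s5.png

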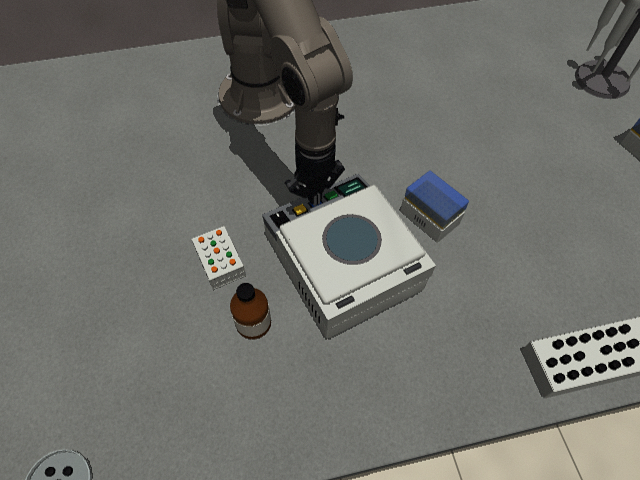

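The blue key is 3 mm above the panel, which is fully down. Green and yellow are still at 8 mm. The lid is shut, the rocker is on and the loose items have not moved.

```bash
python3 -c "
from workcell import order
print(order.close_job())"
```

```text
the job is handed in; nothing more can be done
None
```

I switched the rocker on, pushed the lid shut along its arc, and pressed the blue key. The arm is still holding the key down. I handed the job in at about 20 s of the 54 s allowed; no verdict is reported.

My last checks:
- **Rocker:** plane fits before and after the press show its front face went from −0.44 rad to about parallel with the panel, so it is fully on. It was pressed with about 27 N.
- **Lid:** the face is level (slope 0.0005) at z = 133 mm, so it is shut. The last 2 mm were pushed at about 5 mm/s, and the force rose to about 12 N at the stop.
- **Keys:** the blue key is 3.0 mm above the panel, which is fully down, held with about 21 N. Green and yellow are at 8.0 mm, unpressed.
- **Bottle, rack and tip box:** they look unmoved in the scene picture. I did not measure their positions.

No check failed. The first pose fit from the fixed cameras was about 2 mm off sideways compared with the wrist view, and I corrected that before pressing.

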